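Take the depth of a drilled handle block with a collar gauge

ROBOT

A 6-joint arm with a two-finger parallel gripper is mounted at the origin on a cart in front of the work surface, level with it; the furniture and walls round the work are solid. World frame = base frame: x ahead of the robot, y to its left, z up, the work surface at z = 0. Lengths are in m, angles in rad, forces in N, time in s.
With the tool pointing down it reaches from about 0.425 to 0.95 m from the base axis. Payload 14.7 kg.
Tool frame: the origin (TCP) lies at the very end of the fingers, on their centre line; the grasp point (between the pads) lies 19 mm behind it; z points along the fingers, y is the direction in which the jaws open and shut (so a half turn about z gives the same grasp; the last joint's range is limited). The gripper opens to 85 mm and grips with 20 to 120 N. Pads are 22 mm wide; open, the fingers measure 114 mm over their backs; the gripper's body (76 mm by 85 mm) begins 54 mm behind the grasp point. The pads swing forward as they close: fully open they stand 13 mm farther back than shut.
Start: joints at [1.085, 0.48, 1.596, -0, 1.065, -0.047], TCP at [0.276, 0.588, 0.231] pointing down, gripper open.
Joint ranges: [-2.75, 2.75], [-0.82, 2.05], [0.23, 2.67], [-1.56, 4.7], [0.09, 2.69], [-2.92, 2.92]. Speed limits (rad/s): [1.89, 1.89, 2.39, 3.01, 3.01, 3.01].

INTERFACE

Orientations are given as a unit quaternion [x, y, z, w].
In Python, from rig import reach, move_l, set_joints, release, gripper_close, dwell, inverse_kinematics, camera, Unreachable, sign_off, current_time_s, current_qpos, current_joint_velocities, current_joint_torque, current_eef_pos, current_tcp_rot, current_force, current_torque, current_gripper_width gives the robot as it stands. Calls block until the motion is done:
- reach(position, orientation): joint-space move of the TCP to a pose.
- move_l(position, orientation=None, feed=0.15): straight line of the TCP; orientation=None keeps the orientation; feed is the mean speed in m/s.
- set_joints(angles): joint-space move.
- release() and gripper_close(effort=None): open the fingers fully, or close them until they stop; effort is the grip in N (None keeps the last).
- dwell(seconds).
- inverse_kinematics(position, orientation): joint angles nearest the present ones, or None.
- camera(name): name is "scene" or "top" or "wrist"; returns a dict with "frame" (400x640x3 uint8, blue, green, red), "z_map" (400x640 float32, m along the optical axis (not along the pixel's ray), 0 where there is no reading), "vertical_fov" (degrees; the focal length in pixels is half the picture's height over the tangent of half this angle, whatever the lens; pixels are square), "cx", "cy" (the principal point, pixels), "distortion" ([k1, k2, p1, p2, k3] as OpenCV has them; the pictures are not rectified), "xyz" and "attitude" of the camera in the world; the wrist camera has in their place "mount" (4x4, takes a point from camera to tool coordinates, whose origin is the TCP and whose axes are the flange's). Camera axes: x right, y down, z forward; pixel columns grow to the right and rows downward; lengths in m; the calibration is good to about 2 mm. A picture is of the moment at which its call begins: read the wrist's pose just before it.
A pose or a line that the arm cannot do raises Unreachable and nothing moves.
- sign_off(): hands the job in, once; it reports no verdict.
Readings, each from a call of its own:
- current_time_s(): time.
- current_qpos(): joint angles.
- current_joint_velocities(): joint speeds.
- current_joint_torque(): joint torques, N m.
- current_eef_pos(): TCP position.
- current_tcp_rot(): TCP orientation.
- current_force(): force on the tool from outside, world axes, zero at the start.
- current_torque(): the same for the moment, N m.
- current_gripper_width(): opening from 0.0 (shut) to 1.0 (fully open).
Only numpy, scipy, OpenCV 4.12 (cv2) and the standard library are available. Lean on these libraries where they do the work, as an engineer would, in place of code of your own. Each camera call takes 0.05 s, during which the arm holds its last target. There are 200 camera calls.

TASK

Take the depth of the hole in the taller of the two drilled wooden blocks: draw the depth gauge out of its stand, lower its rod into that hole and press on gently until the rod really stands on the bottom, so that the block's top face pushes the stiff collar up the rod to mark the depth. Then let go and leave the gauge standing there.

Things in the scene. Friction and masses are not known exactly. Their poses are not given: they have to be found in the camera images.
- tall_block: The taller drilled block, fixed: plain pale wood, 36 x 36 mm and 80 mm tall, end up in a low dark steel foot (80 x 50 mm, cheeks to 34 mm). Origin at the centre of its underside on the table, z up. Its round blind hole is vertical, 11 mm wide with a 2 mm chamfer, in the middle of the top face. The depth of the hole is not known beforehand: anything from 28 to 60 mm. The bottom is hard (the force climbs by 10 to 25 N per mm of further travel, and more than 35 N is too much).
- tall_mouth (a point): Centre of the hole's mouth, in the plane of the taller block's top face (80 mm above the table).
- short_block: The shorter drilled block, fixed: same look and foot, but 58 mm tall; not the one to measure. Origin at the centre of its underside.
- stand: The gauge's fixed stand: a dark wooden post 46 x 46 mm, 85 mm tall, with a vertical 26 mm well through it in which the rod and collar hang; the gauge's flange lies loose on its top. Origin at the centre of its underside on the table, z up.
- gauge_grip (a point): Centre (half-way up) of the gauge's wooden grip, a round upright handle 24 mm in diameter and 40 mm tall, z up along the gauge. From here: grip top +20 mm; steel flange 36 mm in diameter, from -20 to -25 mm; below it a steel rod 8 mm in diameter whose rounded tip is at -103 mm. The gauge weighs about 0.12 kg and starts upright in the stand.
- gauge_tip (a point): Lowest point of the gauge's rounded rod tip, 103 mm below gauge_grip.
- collar_face (a point): Centre of the underside of the gauge's collar, a dark steel ring 20 mm in diameter and 12 mm tall that can be slid along the rod and stays where it is left (about 5 N of drag while it slides); it starts 10 to 20 mm above the rod's tip and can rise to 65 mm above it. It is too wide for the hole, so once it meets the block the gauge must be pressed down against its drag.
Not all that is in view belongs to the job. Leave any red look-alike of the part that bears gauge_grip alone.

How it is judged:
By the outcome, as a careful person would: the job done as asked, in the order asked, and still so for the second after the job is handed in, with the robot touching nothing.
It also fails if it takes over 45 s, if anything falls off the work surface, if the arm or the gripper's body presses on something with over 40 N, if the wrist force passes 120 N, or if a joint passes its speed limit or range.

## Working session

There is one attempt and no reset: what is moved stays moved. The work goes in short steps, each a Python script; the robot and the scene stay as the last script left them, time stands still between calls to the robot, and variables do not carry over. Pictures are saved under pics/ and viewed, about 8 in all and at most 12, crops included, and the job is handed in when it is done.

```bash
ls; mkdir -p pics; python3 - <<'E'
from rig import *
import cv2,numpy as np
for n in("scene","top"):
    c=camera(n); cv2.imwrite(f"pics/{n}0.png",c["frame"]); np.savez(f"{n}0.npz",**c)
    print(n,{k:v for k,v in c.items() if k not in("frame","z_map")})
print(current_time_s(),current_tcp_rot())
E
```

```text
pics
scene {'vertical_fov': 47.48753052952033, 'cx': 316.18081729183695, 'cy': 201.90029952879212, 'distortion': array([-0.05288094,  0.        ,  0.        ,  0.        ,  0.        ]), 'xyz': array([ 0.13427258, -0.58585179,  0.77311083]), 'attitude': array([ 0.88596836, -0.2308635 ,  0.1071496 , -0.38766103])}
top {'vertical_fov': 53.31634980113599, 'cx': 318.2605672565994, 'cy': 203.6992508219163, 'distortion': array([-0.05321087,  0.        ,  0.        ,  0.        ,  0.        ]), 'xyz': array([0.3410272 , 0.03107669, 0.92099087]), 'attitude': array([-0.70258776,  0.70542072, -0.07511162,  0.05576996])}
0.1 [ 2.17647864e-01  9.76027212e-01 -5.21368389e-04 -1.32578264e-04]
```

View pics/scene0.png

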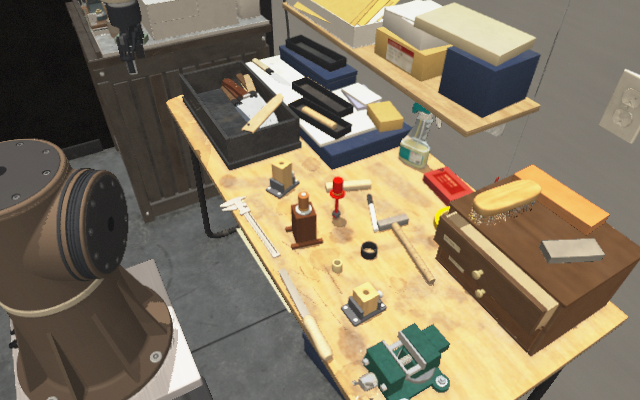

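View pics/top0.png

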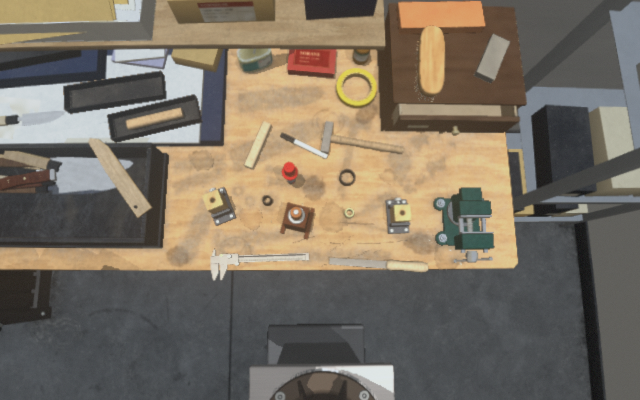

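The scene view shows the gauge in its dark stand at (303,200), the red look-alike at (338,187), and drilled blocks at (283,172) and (366,297). In the top view the gauge is at (296,214), and the blocks are at (214,200) and (402,212). Next I'll take heights and centres from the depth map.

```bash
cat > h.py <<'E'
import numpy as np,cv2
from scipy.spatial.transform import Rotation as R
def K(c):
    f=c["frame"].shape[0]/2/np.tan(np.radians(float(c["vertical_fov"]))/2)
    return np.array([[f,0,float(c["cx"])],[0,f,float(c["cy"])],[0,0,1]])
def rays(c,uv):
    p=cv2.undistortPoints(np.float64(uv).reshape(-1,1,2),K(c),np.float64(c["distortion"])).reshape(-1,2)
    return np.c_[p,np.ones(len(p))]
def pose(c,tcp=None,q=None):
    if "mount" in c:
        M=np.array(c["mount"]); A=R.from_quat(q).as_matrix(); return A@M[:3,:3],A@M[:3,3]+tcp
    return R.from_quat(c["attitude"]).as_matrix(),np.array(c["xyz"])
def cloud(c,box,P):
    u0,v0,u1,v1=box; v,u=np.mgrid[v0:v1,u0:u1]; z=c["z_map"][v0:v1,u0:u1].ravel()
    return (rays(c,np.c_[u.ravel(),v.ravel()])*z[:,None])@P[0].T+P[1]
def onplane(c,uv,z,P):
    d=rays(c,uv)@P[0].T; return P[1]+d*((z-P[1][2])/d[:,2])[:,None]
E
python3 - <<'E'
from h import *
for n,bs in(("top",{"L":(190,175,245,235),"R":(380,190,420,240),"G":(272,195,322,242)}),("scene",{"L":(262,150,305,200),"R":(340,275,390,330),"G":(280,185,328,255)})):
    c=dict(np.load(n+"0.npz"));P=pose(c)
    for k,b in bs.items():
        p=cloud(c,b,P); z=p[:,2]
        print(n,k,"zpct",np.percentile(z,[1,50,90,99]).round(4))
        for lo,hi in((.05,.066),(.072,.09),(.1,.12),(.12,.16)):
            s=p[(z>lo)&(z<hi)]
            if len(s)>8: print("  ",lo,hi,len(s),((s.max(0)+s.min(0))/2).round(4),np.median(s,0).round(4), np.ptp(s[:,:2],0).round(3))
c=dict(np.load("top0.npz"));f=c["frame"]
cv2.imwrite("pics/crop.png",np.hstack([cv2.resize(f[y-30:y+30,x-30:x+30],(266,266),interpolation=2) for x,y in((214,203),(400,212),(296,216))]))
E
```

```text
top L zpct [-0.0041  0.0004  0.0648  0.0822]
   0.05 0.066 53 [0.5083 0.2289 0.0579] [0.4972 0.2254 0.0586] [0.045 0.033]
   0.072 0.09 287 [0.5081 0.235  0.0783] [0.5073 0.2355 0.0797] [0.046 0.046]
top R zpct [-0.0038  0.0012  0.0561  0.06  ]
   0.05 0.066 244 [ 0.4833 -0.1786  0.0565] [ 0.4837 -0.1782  0.0577] [0.038 0.035]
top G zpct [-0.0039  0.0008  0.0873  0.1313]
   0.05 0.066 23 [0.4668 0.0535 0.058 ] [0.4513 0.0491 0.0581] [0.042 0.052]
   0.072 0.09 319 [0.473  0.0539 0.0812] [0.4687 0.0529 0.0851] [0.054 0.053]
   0.1 0.12 14 [0.4653 0.0532 0.1105] [0.4631 0.053  0.1127] [0.007 0.018]
   0.12 0.16 108 [0.474  0.0539 0.1274] [0.4724 0.0537 0.1294] [0.023 0.02 ]
scene L zpct [-0.002   0.0041  0.0765  0.1318]
   0.05 0.066 102 [0.5068 0.2275 0.0579] [0.4974 0.2215 0.0576] [0.046 0.034]
   0.072 0.09 185 [0.5073 0.234  0.0785] [0.506  0.2309 0.0803] [0.044 0.047]
   0.12 0.16 55 [0.4697 0.0528 0.1272] [0.4668 0.0534 0.1306] [0.019 0.024]
scene R zpct [-0.0023  0.0021  0.0566  0.0607]
   0.05 0.066 343 [ 0.4828 -0.1799  0.0561] [ 0.4807 -0.1814  0.0581] [0.038 0.039]
scene G zpct [-0.002   0.0027  0.0868  0.1317]
   0.05 0.066 127 [0.4673 0.0509 0.058 ] [0.4625 0.0331 0.0578] [0.045 0.051]
   0.072 0.09 277 [0.4718 0.055  0.0812] [0.4644 0.0375 0.0853] [0.054 0.057]
   0.1 0.12 76 [0.4698 0.05   0.1102] [0.4675 0.0452 0.1107] [0.019 0.017]
   0.12 0.16 96 [0.4714 0.0528 0.1273] [0.4698 0.0502 0.1303] [0.022 0.024]
```

View pics/crop.png

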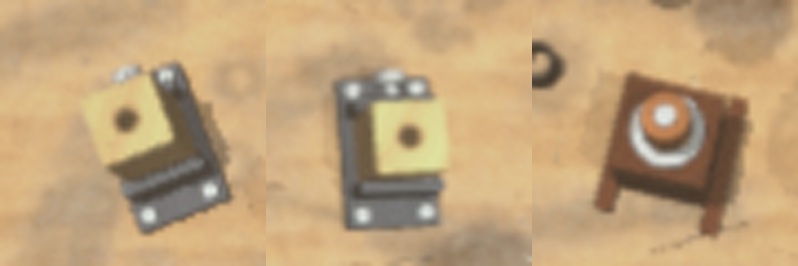

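The left block is the tall one: its top is at z=0.080, at about (0.508, 0.235). The right block's top is at 0.058. The gauge grip is at about (0.472, 0.053). I'll take a wrist look at both in the same tool orientation, so that any camera bias cancels out.

```bash
python3 - <<'E'
from rig import *
from h import *
q=[0,1,0,0]
for n,p in(("hole",[.508,.235,.20]),("gauge",[.472,.053,.25])):
    reach(p,q); dwell(.2)
    t,r=current_eef_pos(),current_tcp_rot(); c=camera("wrist")
    np.savez(n+"1.npz",tcp=t,q=r,**c); cv2.imwrite(f"pics/{n}1.png",c["frame"])
    print(n,t,r,current_time_s(),current_qpos().round(2) if hasattr(current_qpos(),'round') else current_qpos())
print(c["mount"],c["cx"],c["vertical_fov"])
a,b=(cv2.imread(f"pics/{n}1.png") for n in("hole","gauge"))
cv2.imwrite("pics/w1.png",cv2.resize(np.vstack([a,b]),(480,600)))
E
```

```text
hole [0.50780819 0.23572175 0.20002045] [-5.00526828e-04  9.99999874e-01  2.87118138e-05  3.95732374e-05] 1.9167 [ 0.38  0.39  1.84  0.    0.91 -1.19]
gauge [0.47217104 0.05396105 0.249598  ] [-7.12969216e-04  9.99999705e-01  3.57930956e-05 -2.85281410e-04] 2.9583 [ 0.05  0.21  1.96  0.    0.97 -1.52]
[[-2.46586110e-04 -9.59639116e-01 -2.81234256e-01  7.18834735e-02]
 [ 9.99999136e-01 -5.99732034e-04  1.16963142e-03  2.24671718e-04]
 [-1.29108925e-03 -2.81233725e-01  9.59638435e-01 -1.42784866e-01]
 [ 0.00000000e+00  0.00000000e+00  0.00000000e+00  1.00000000e+00]] 319.088128902133 67.44422825782289
```

View pics/w1.png

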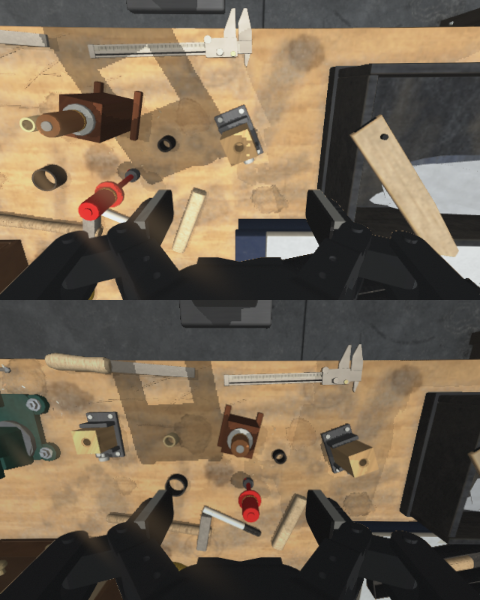

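The upper picture shows the tall block's hole near full-res pixel (317,193). The lower one shows the grip top near (315,205), with the red gauge well clear on the +x side. Next I'll refine both.

```bash
python3 - <<'E'
from h import *
def ld(n):
    c=dict(np.load(n+"1.npz")); return c,pose(c,c["tcp"],c["q"])
c,P=ld("hole"); b=(285,165,355,220)
p=cloud(c,b,P); z=p[:,2].reshape(55,70)
top=((z>.072)&(z<.09)).astype(np.uint8); s=p[(p[:,2]>.074)&(p[:,2]<.086)]
r=cv2.minAreaRect(np.float32(s[:,:2]*1000)); print("hole block rect",r,np.median(s[:,2]))
g=cv2.cvtColor(c["frame"],cv2.COLOR_BGR2GRAY)[165:220,285:355]
hull=cv2.convexHull(cv2.findNonZero(top)); m=np.zeros_like(top); cv2.fillConvexPoly(m,hull,1); m=cv2.erode(m,np.ones((5,5)))
med=np.median(g[m>0]); d=((g<med*.72)&(m>0)).astype(np.uint8)
n,l,st,ce=cv2.connectedComponentsWithStats(d); i=1+np.argmax(st[1:,4]); print(st[i],ce[i]+[285,165],onplane(c,ce[i]+[285,165],.08,P))
c,P=ld("gauge"); b=(285,170,350,240)
p=cloud(c,b,P)
for lo,hi in((.08,.0935),(.125,.136)):
    s=p[(p[:,2]>lo)&(p[:,2]<hi)]; print(lo,len(s),cv2.minEnclosingCircle(np.float32(s[:,:2]*1000)),cv2.minAreaRect(np.float32(s[:,:2]*1000)),np.median(s[:,2]))
a,bb=np.load("hole1.npz")["frame"][150:235,265:370],c["frame"][165:250,265:370]
cv2.imwrite("pics/w2.png",np.hstack([cv2.resize(x,(398,322),interpolation=2) for x in(a,bb)]))
E
```

```text
hole block rect ((507.2188415527344, 236.0675048828125), (36.6419677734375, 36.08998489379883), 22.450284957885742) 0.08002511869855677
[28 28 12 10 94] [318.36170213 197.32978723] [[0.50773043 0.23561417 0.08      ]]
0.08 1007 ((472.221435546875, 55.77238845825195), 31.791690826416016) ((472.3940734863281, 55.55961227416992), (46.02130889892578, 46.0540771484375), 76.7221908569336) 0.0856245598188729
0.125 503 ((472.20001220703125, 55.459354400634766), 11.91285228729248) ((471.747802734375, 55.37326431274414), (22.72988510131836, 22.682144165039062), 51.15450668334961) 0.1299619166115898
```

View pics/w2.png

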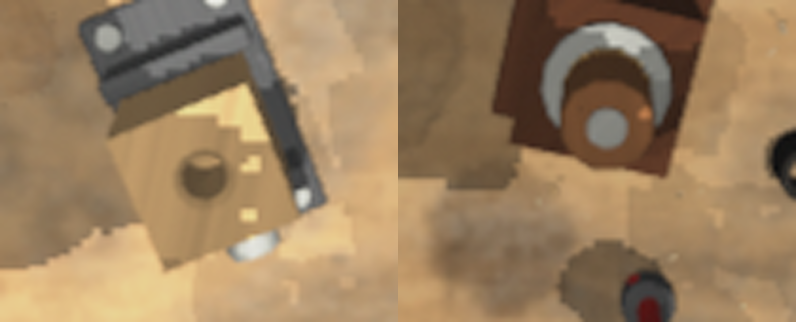

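```bash
python3 - <<'E'
from rig import *
from h import *
q=[0,1,0,0]
move_l([.4722,.0553,.15],q); move_l([.4722,.0553,.095],q,feed=.06)
print(current_force()); gripper_close(80); print(current_gripper_width(),current_force(),current_eef_pos())
move_l([.4722,.0553,.215],q,feed=.1)
print(current_force(),current_gripper_width())
move_l([.5075,.2355,.205],q,feed=.12); dwell(.3)
t,r=current_eef_pos(),current_tcp_rot()
for n in("wrist","scene","top"):
    c=camera(n); np.savez(n+"2.npz",tcp=t,q=r,**c)
    if n=="wrist": a=c["frame"]
    if n=="scene": b=c["frame"]
print(t,r,current_force(),current_time_s())
cv2.imwrite("pics/w3.png",np.hstack([cv2.resize(a[130:280,250:400],(400,400)),cv2.resize(b[100:220,220:340],(400,400))]))
E
```

```text
[ 0.0110036   0.06193708 -0.38206651]
0.259719999880323 [-1.46803692 -0.3575056   6.80907882] [0.47229091 0.05531348 0.0952939 ]
[ 0.08030623  0.22568539 -1.88292806] 0.2556492750928717
[0.50755155 0.23533234 0.20509935] [1.38156962e-04 9.99999988e-01 2.86562111e-05 5.96799059e-05] [ 0.17464692  0.38098838 -1.40207713] 8.925
```

View pics/w3.png

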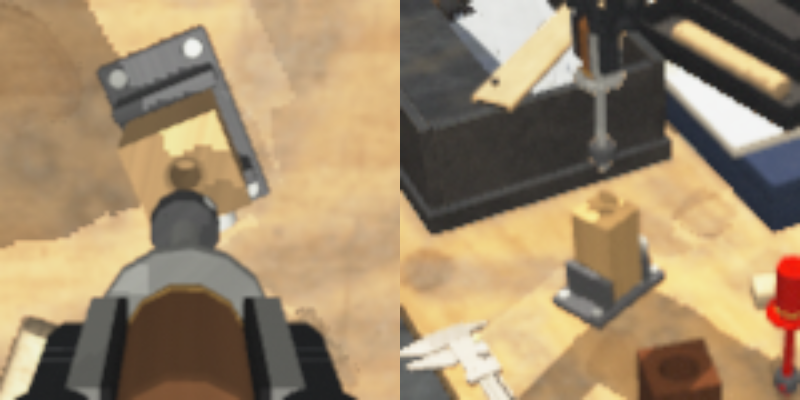

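The wrist picture shows the rod and collar lined up with the hole in y, both at column ≈319. The scene picture gives the cross direction, so I'll check that numerically.

```bash
python3 - <<'E'
from h import *
c=dict(np.load("scene2.npz"));P=pose(c)
def proj(X): return cv2.projectPoints((np.float64(X)-P[1])@P[0],np.zeros(3),np.zeros(3),K(c),np.float64(c["distortion"]))[0].reshape(-1,2)
print("px/dx,dy per mm at tip",(proj([[.5085,.2355,.12]])-proj([[.5075,.2355,.12]])),(proj([[.5075,.2365,.12]])-proj([[.5075,.2355,.12]])))
b=(262,115,300,155);p=cloud(c,b,P).reshape(40,38,3)
near=np.linalg.norm(p[...,:2]-[.5075,.2355],axis=-1)<.03
for v in range(40):
    m=near[v]&(p[v,:,2]>.1)
    if m.sum()>1:
        u=np.where(m)[0]+262; zz=p[v][m][:,2].mean()
        zs=np.linspace(.09,.22,200);pr=proj(np.c_[np.full(200,.5075),np.full(200,.2355),zs]); k=np.argmin(abs(pr[:,1]-v-115))
        print(v+115,u.min(),u.max(),u.mean().round(1),"axis",pr[k,0].round(1),"z",zs[k].round(3),zz.round(3))
h=proj([[.5075,.2355,.08],[.5075,.2358,.08]]);print("hole pred",h)
g=cv2.cvtColor(c["frame"],cv2.COLOR_BGR2GRAY); print(g[155:166,270:295])
b=(262,150,305,190);p=cloud(c,b,P);s=p[(p[:,2]>.074)&(p[:,2]<.086)];print(cv2.minAreaRect(np.float32(s[:,:2]*1000)))
E
```

```text
px/dx,dy per mm at tip [[ 0.3700764  -0.11680793]] [[-0.18164932 -0.21313186]]
115 272 286 279.0 axis 278.8 z 0.217 0.226
116 272 286 279.0 axis 278.9 z 0.214 0.224
117 273 286 279.5 axis 278.9 z 0.212 0.222
118 274 286 280.0 axis 279.0 z 0.209 0.221
119 275 286 280.5 axis 279.1 z 0.206 0.218
120 273 286 279.5 axis 279.1 z 0.203 0.213
121 273 286 279.5 axis 279.2 z 0.2 0.212
122 272 287 279.5 axis 279.2 z 0.198 0.206
123 272 287 279.5 axis 279.2 z 0.195 0.202
124 272 286 279.0 axis 279.3 z 0.193 0.2
125 273 286 279.5 axis 279.4 z 0.189 0.199
126 274 285 279.5 axis 279.4 z 0.187 0.198
127 276 282 279.0 axis 279.5 z 0.184 0.197
128 278 281 279.5 axis 279.5 z 0.181 0.185
129 279 281 280.0 axis 279.5 z 0.179 0.181
130 279 281 280.0 axis 279.6 z 0.176 0.179
131 279 281 280.0 axis 279.7 z 0.173 0.177
132 279 281 280.0 axis 279.7 z 0.17 0.173
133 279 281 280.0 axis 279.8 z 0.167 0.171
134 279 281 280.0 axis 279.8 z 0.164 0.168
135 279 281 280.0 axis 279.9 z 0.162 0.163
136 279 281 280.0 axis 279.9 z 0.159 0.16
137 279 281 280.0 axis 280.0 z 0.156 0.158
138 279 281 280.0 axis 280.0 z 0.153 0
[... 1143 characters left out ...]
9 169 165 153 142 139 137 137 177 215 183
  183 194 204 206 208 208 205]
 [207 209 209 213 219 220 203 165 165 164 164 157 157 157 152 172 194 164
  166 176 187 196 203 205 205]
 [205 210 218 222 226 222 195 163 158 154 148 144 147 153 160 167 167 168
  169 171 169 174 194 197 199]
 [197 200 218 226 226 223 211 212 201 159 125 128 130 135 159 172 173 173
  170 157 143 146 181 190 195]
 [192 178 180 206 222 227 229 229 227 208 146 152 152 159 170 176 174 171
  153 128 119 134 172 185 191]
 [195 168 124 151 188 214 226 231 228 202 168 170 173 174 176 177 173 151
  127 121 121 137 175 186 189]]
((505.6280517578125, 234.06210327148438), (37.84486770629883, 39.98294448852539), 23.620433807373047)
```

Everything is aligned to within about 0.6 mm. I'll lower in steps with force monitoring.

```bash
python3 - <<'E'
from rig import *
from h import *
q=[0,1,0,0]; x,y=.5075,.2357
move_l([x,y,.172],q,feed=.08); dwell(.3); f0=np.array(current_force()); print(f0)
z=.172; log=[]
while z>.10:
    z-=.001 if z>.141 else .0005
    move_l([x,y,z],q,feed=.02); f=np.array(current_force())-f0; t=current_eef_pos()
    log.append((round((t[2]-.088)*1000,2),*f.round(1)))
    if f[2]>14 or (f[2]>6 and t[2]-.088>.0735) or np.hypot(*f[:2])>8: break
    if current_time_s()>32: break
for l in log: print(*l,end=" | ")
print(current_time_s(),current_eef_pos(),z,current_gripper_width())
E
```

```text
[-0.90764775 -0.13864322 -1.38286104]
83.01 0.3 -0.4 0.7 | 81.91 1.2 -0.1 -0.3 | 80.93 1.2 0.6 -0.7 | 79.92 0.9 -0.9 -0.7 | 78.94 0.9 0.1 0.5 | 77.94 0.8 1.1 -0.4 | 76.94 1.5 -0.0 0.1 | 75.93 1.0 0.3 -0.2 | 74.93 1.5 1.0 0.2 | 73.94 1.8 -0.1 0.2 | 72.94 0.6 1.0 0.2 | 71.93 1.7 0.9 0.1 | 70.93 0.8 0.3 0.5 | 69.97 1.1 0.4 1.0 | 69.03 0.0 -0.8 1.9 | 67.99 0.8 0.3 2.6 | 66.92 0.4 0.5 3.5 | 65.9 1.7 -0.1 2.4 | 64.92 1.4 -0.2 2.8 | 63.91 1.1 1.5 2.6 | 62.9 1.8 -0.5 1.7 | 61.9 2.3 -0.1 2.5 | 60.93 1.3 -0.2 3.0 | 59.9 1.4 0.0 2.3 | 58.9 1.2 0.2 1.9 | 57.89 0.9 0.1 1.5 | 56.9 1.4 0.2 1.9 | 55.9 2.6 0.2 2.2 | 54.88 0.9 -0.1 2.5 | 53.9 2.1 -0.8 2.3 | 52.9 1.2 -1.0 2.5 | 52.45 1.3 -0.8 3.2 | 51.97 1.4 -1.3 3.8 | 51.47 1.4 -1.1 3.7 | 50.94 1.5 -0.9 4.2 | 50.45 1.3 0.6 3.8 | 49.96 2.5 -0.4 4.5 | 49.46 1.1 -0.2 3.7 | 48.96 2.0 -0.7 3.9 | 48.45 1.3 -0.6 3.5 | 47.94 0.5 -1.2 3.2 | 47.46 1.7 -0.7 4.3 | 47.11 0.0 -0.2 6.8 | 46.86 0.2 -1.9 10.9 | 46.69 -1.4 -1.5 16.2 | 21.0417 [0.50787953 0.23580779 0.13468837] 0.13399999999999995 0.25875515680482947
```

The force pattern fits. The collar met the top face at tip z≈0.069, dragged at 2–4 N, and then hit a hard stop near tip z≈0.047, which gives about 33 mm depth. I'll ease off slightly, release, back away and check.

```bash
python3 - <<'E'
from rig import *
from h import *
q=[0,1,0,0]; x,y=.5075,.2357
move_l([x,y,.1342],q,feed=.02); dwell(.2); print(current_force(),current_eef_pos())
release(); dwell(.3); print(current_gripper_width(),current_force())
move_l([x,y,.165],q,feed=.06); move_l([x,y,.25],q,feed=.15); dwell(.2)
t,r=current_eef_pos(),current_tcp_rot(); c=camera("wrist");P=pose(c,t,r); p=cloud(c,(200,100,440,330),P)
s=p[(np.linalg.norm(p[:,:2]-[x,y],axis=1)<.03)&(p[:,2]>.1)]
for lo,hi in((.105,.14),(.15,.185)):
    k=s[(s[:,2]>lo)&(s[:,2]<hi)]; print(len(k),k.max(0),np.median(k,0),cv2.minEnclosingCircle(np.float32(k[:,:2]*1000)))
reach([.45,.05,.30],q); dwell(.2)
d=camera("scene");print(current_time_s(),current_force())
cv2.imwrite("pics/w4.png",np.hstack([cv2.resize(c["frame"][100:280,230:410],(400,400)),cv2.resize(d["frame"][110:210,235:335],(400,400),interpolation=2)]))
P=pose(d);p=cloud(d,(260,115,305,190),P);s=p[(np.linalg.norm(p[:,:2]-[.507,.235],axis=1)<.025)&(p[:,2]>.07)]
print("scene top z",np.percentile(s[:,2],[50,97,99.5]))
E
```

```text
[-0.70552318 -1.60859915 11.77148947] [0.50779772 0.23584297 0.1347331 ]
1.001379238701657 [ 0.6786447  -0.4493994  -0.54185542]
489 [0.51819456 0.25686838 0.13994674] [0.4950525  0.23678011 0.12975194] ((504.43450927734375, 239.56698608398438), 17.928325653076172)
778 [0.51421495 0.25310976 0.17273001] [0.50007303 0.24122637 0.16958266] ((502.38494873046875, 241.27198791503906), 12.098072052001953)
25.125 [-0.33417415  0.321959   -0.29079964]
scene top z [0.12786094 0.17033415 0.17236529]
```

View pics/w4.png

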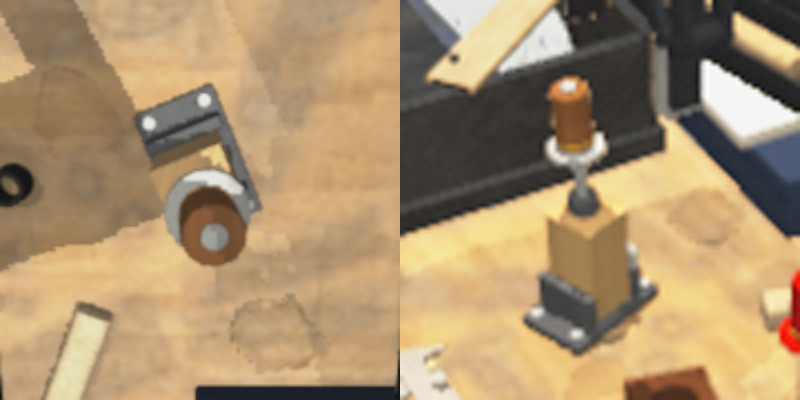

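The gauge is in the hole and free, but it leans about 4°, with its top offset by (-5,+6) mm. That is within the hole's play and was probably caused by releasing under 12 N. There's time to mend it: I'll re-grip across the lean to straighten it, re-verify the bottom with a gentle press, unload to almost zero, and release.

```bash
python3 - <<'E'
from rig import *
from h import *
q=[-.34,.9404,0,0]; q=list(np.array(q)/np.linalg.norm(q)); x,y=.5077,.2358
reach([x,y,.235],q); move_l([x,y,.137],q,feed=.09); dwell(.1); f0=np.array(current_force())
gripper_close(40); dwell(.1); print(current_gripper_width(),np.array(current_force())-f0,current_eef_pos(),current_time_s())
z=.137; L=[]
def go(z):
    move_l([x,y,z],q,feed=.02); f=np.array(current_force())-f0; L.append((round(current_eef_pos()[2]*1e3,2),*f.round(1))); return f[2]
while z>.1345 and go(z-.0003)<12: z-=.0003
z-=.0003
while current_time_s()<36.5 and go(z+.00015)>3: z+=.00015
print(L,current_time_s())
release(); move_l([x,y,.235],q,feed=.12)
t,r=current_eef_pos(),current_tcp_rot(); c=camera("wrist");P=pose(c,t,r); p=cloud(c,(180,80,460,340),P)
k=p[(np.linalg.norm(p[:,:2]-[x,y],axis=1)<.03)&(p[:,2]>.155)&(p[:,2]<.185)]; print(len(k),np.median(k,0),cv2.minEnclosingCircle(np.float32(k[:,:2]*1000)))
d=camera("scene"); print(current_time_s(),current_force())
cv2.imwrite("pics/w5.png",np.hstack([cv2.resize(c["frame"][100:280,230:410],(400,400)),cv2.resize(d["frame"][110:210,235:335],(400,400),interpolation=2)]))
E
```

```text
0.26669846893529287 [-0.61817451  1.68730596  2.12986726] [0.50764151 0.2358792  0.13705675] 27.9917
[(np.float64(136.87), np.float64(-1.7), np.float64(1.2), np.float64(5.8)), (np.float64(136.78), np.float64(-1.2), np.float64(0.7), np.float64(7.7)), (np.float64(136.66), np.float64(-2.9), np.float64(1.7), np.float64(11.6)), (np.float64(136.58), np.float64(-3.9), np.float64(2.0), np.float64(15.2)), (np.float64(136.64), np.float64(-2.3), np.float64(2.7), np.float64(13.0)), (np.float64(136.64), np.float64(-3.2), np.float64(1.5), np.float64(11.3)), (np.float64(136.7), np.float64(-1.8), np.float64(1.7), np.float64(9.3)), (np.float64(136.8), np.float64(-1.8), np.float64(0.8), np.float64(8.0)), (np.float64(136.84), np.float64(-1.5), np.float64(1.6), np.float64(6.9)), (np.float64(136.88), np.float64(-1.2), np.float64(1.2), np.float64(5.4)), (np.float64(136.94), np.float64(-0.6), np.float64(2.5), np.float64(4.7)), (np.float64(136.97), np.float64(-1.0), np.float64(1.9), np.float64(2.8))] 30.9917
857 [0.49852817 0.23515379 0.1696626 ] ((499.9187316894531, 236.7545623779297), 12.044241905212402)
32.6917 [0.48476289 0.44987466 0.28290432]
```

View pics/w5.png

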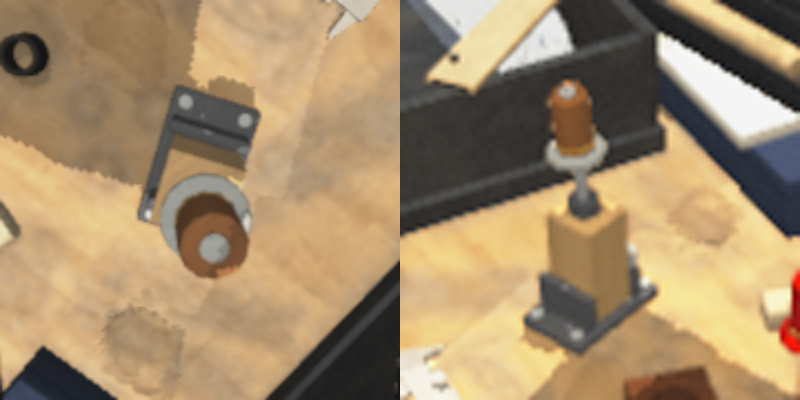

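The press met hard stiffness at once with no gap, so the rod was already on the bottom. The lean simply comes back through the clearance, and the gauge is stable and clear of the robot. I'm handing in.

```bash
python3 -c "
from rig import *
print(current_time_s(),current_force(),sign_off())"
```

```text
the job is handed in; nothing more can be done
32.6917 [0.48476289 0.44987466 0.28290432] None
```

The job is handed in at 32.7 s. The gauge stands in the 80 mm block's hole with its collar pushed up to mark the depth, and the gripper is open and clear of it.

- **Measurement:** The collar met the block's top face about 10 mm above the rod tip, then slid at about 2–4 N. The rod hit a hard stop about 33 mm down, and I pressed to about 16 N.
- **Lean:** After the first release the gauge leaned about 4°. I re-gripped it once to straighten it. The force rose at once with no gap, which confirmed the rod was on the bottom. I unloaded to about 3 N before letting go again.
- **Last check:** The grip top is at z ≈ 0.170, which agrees with the rod being on the bottom. The lean came back at about the same angle, so the gauge is not upright. I put this down to the play of the 8 mm rod in the 11 mm hole.
- **Not confirmed:** With the lean, the collar could be resting on one edge, so its mark may read up to about 0.7 mm deep. The cameras could not resolve that.

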